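Latch the gate of the holding rack

TASK

The gate of the small wire holding rack was left ajar. Take the latch bar by its upright tab, raise it over the striker lip as you bring the gate fully home, and let the bar drop fully into the catch. Leave the other things on the bench and in the rack where they are.

Things in the scene. Friction and masses are not known exactly. Their poses are not given: they have to be found in the camera images.
- rack: Fixed steel wire rack on the bench, 220 x 310 mm, wire walls 68 mm high, open on top. Origin: centre of its underside; own +x points from the gate side to the back, +y to the hinge post, z up. The gate closes the side at own x = -100 mm. Hinge post (24 mm square, 124 mm high, beside it a pin to 134 mm) at the gate's +y end, catch post at the -y end. Position and yaw vary.
- gate_hinge (a point): Point on the gate's upright hinge axis at bench level: 100 mm towards the gate side (-x) and 130 mm towards +y from the rack's origin.
- gate (a joint): Gate: flat frame 10 mm thick, 241 mm wide from the hinge axis, top edge 110 mm above the bench. 0 rad: shut (hard stop); grows as its free end swings out, away from the rack's inside, to 1.2 rad (shut, it runs from the hinge along the rack's -y; seen from above, opening turns it clockwise). It stays where it is left; friction about 0.06 N m.
- latch (a joint): Latch bar along the gate's outer face, its mid-plane 16 mm outside the gate's; 8 mm thick, 16 mm high, 220 g. Pivots in the gate's plane about a stud 60 mm from the hinge axis, 100 mm above the bench; ends 295 mm from the hinge axis. 0 rad: level, on its stop, underside 92 mm up; grows as the free end rises, to 0.8 rad. Falls back when let go. Passes the striker lip only if raised over 0.09 rad.
- latch_tab (a point): Grip point on the bar's upright tab: dark steel plate 10 mm thick (along the gate's normal), 26 mm wide (along the gate), round top, free on both sides above the gate, top 179 mm above the bench. With the bar level the point is 195 mm from the hinge axis along the gate, 135 mm from the pivot stud and 148 mm above the bench (48 mm above the bar's mid-line). It leans as the bar is raised.
- latch_tip (a point): Point on the underside of the latch bar 211 mm along it from its pivot stud, the part that crosses the catch.
- notch (a point): Middle of the floor of the catch's notch, 90 mm above the bench, 268 mm from the hinge axis along the shut gate. The catch is 24 mm wide along the gate. On its outer side stands the striker lip, 9 mm thick, top 108 mm above the bench; on its inner side a stop plate, 8 mm thick, top 135 mm up; the notch between is 23 mm wide along the rack's x. Gate shut and bar level: the bar lies in it.
- cassette_a: Loose aluminium instrument cassette, 150 x 80 x 39 mm, lying in the rack; to be left alone. Origin: centre of its underside.
- cassette_b: A second such cassette in the rack; to be left alone.
- gallipot: Loose small steel bowl, 70 mm across, 45 mm high, beside the rack; to be left alone. Origin: centre of its underside.
- scanner: Loose hand-held scanner lying on the bench, 183 x 32 x 26 mm; to be left alone. Origin: under its head.
- mouse: Loose computer mouse, 100 x 60 x 30 mm, on a thin round mat; to be left alone.
- tissue_box: Loose white box of wipes, 110 x 200 x 75 mm; to be left alone.
- spray: Loose closed white bottle, 60 mm across, 160 mm high; to be left alone.

How it is judged:
By the outcome, as a careful person would: the job done as asked, in the order asked, and still so for the second after the job is handed in, with the robot touching nothing.
It also fails if it takes over 37 s, if anything falls off the work surface, if the arm or the gripper's body presses on something with over 40 N, if the wrist force passes 120 N, or if a joint passes its speed limit or range.

ROBOT

A 6-joint arm with a two-finger parallel gripper is mounted at the origin on the work surface. World frame = base frame: x ahead of the robot, y to its left, z up, the work surface at z = 0. Lengths are in mm, angles in rad, forces in N, time in s.
With the tool pointing down it reaches from about 325 to 900 mm from the base axis. Payload 3.5 kg.
Tool frame: the origin (TCP) lies at the very end of the fingers, on their centre line; the grasp point (between the pads) lies 19 mm behind it; z points along the fingers, y is the line along which they close (so a half turn about z gives the same grasp; the last joint's range is limited). The gripper opens to 85 mm and grips with 20 to 120 N. Pads are 22 mm wide; open, the fingers measure 114 mm over their backs; the gripper's body (76 mm by 85 mm) begins 54 mm behind the grasp point. The pads swing forward as they close: fully open they stand 13 mm farther back than shut.
Start: joints at [1.157, 0.276, -0.026, 1.268, 0, 1.467], TCP at [191.144, 595.051, 231.313] pointing down, gripper open.
Joint ranges: [-3.12, 3.12], [-0.85, 1.88], [-1.08, 1.24], [-1.95, 2.15], [-1.57, 1.53], [-3.14, 3.14]. Speed limits (rad/s): [2.57, 2.57, 3.14, 3.14, 3.14, 3.14].

INTERFACE

Orientations are given as [roll, pitch, yaw] about the fixed x, y, z axes, in that order (R = Rz(yaw) Ry(pitch) Rx(roll)).
In Python, from rig import arm gives the robot as it stands.
- The arm moves only by the tool step_arm, never from a script. Its argument "steps" is a list that holds one entry, the list of rows, each a list of 7 numbers: the finger opening in cm, from 0 to 8.54, then the shift along the tool's x, y, z in cm, then the turn, a rotation vector about the tool's x, y, z in degrees. In form: [[[hand, dx, dy, dz, ax, ay, az], ...]]. A call has 1 to 5 rows; each row is the pose to reach, as a shift and turn from the pose commanded when the call began, along the tool's axes at that moment; what a row does not reach only later rows make up. A row lasts 1/8 s, in which the tool goes at most 62.5 mm and 10.7 degrees, less where a joint would pass 70% of its speed; a pose out of reach is approached as far as the arm can. A call with a gripper value outside its range is refused whole. The fingers move at their own pace and stop on an object; "force" is the grip in N (left out, the last holds). Time passes only in rows, so rows that repeat a pose let the fingers close. It gives the time, the measured TCP pose, the force, the opening and the grip force at its end, in the units of the state.
- arm.get_state(): the state, without advancing time (a new reading comes with each control period).
- arm.get_image(name): name is "scene" or "top"; returns the picture (480x640x3 uint8, red, green, blue); there is no depth.
- arm.calibration(name): a dict with "camera_matrix" (3x3 intrinsics, pixels), "origin" and "attitude" of the camera in the world. Camera axes: x right, y up, looking along -z (the intrinsics and any distortion apply to the point x, -y, -z); pixel columns grow to the right and rows downward; lengths in mm; the calibration is good to about 2 mm. A picture is of the moment at which its call begins. calibration takes no time and is no camera call.
- arm.finish_job(): hands the job in; it is judged then, once.
The state is a dict: "t": time; "joint_positions": joint angles; "qvel": joint speeds; "effort": joint torques, N m; "tcp_pos": TCP position; "eef_rot": TCP orientation; "force": force on the tool from outside, world axes, zero at the start; "torque": the same for the moment, N m; "gripper_width": opening from 0.0 (shut) to 1.0 (fully open); "grasp_force": force on a finger pad.
Only numpy, scipy, OpenCV 4.12 (cv2) and the standard library are available. Lean on these libraries where they do the work, as an engineer would, in place of code of your own. Each camera call takes 0.05 s, during which the arm holds its last target. There are 200 camera calls.

## Working session

There is one attempt and no reset: what is moved stays moved. The work goes in short steps, Python scripts to look and compute and a tool call to move; the robot and the scene stay as the last step left them, time stands still between calls to the robot, and variables do not carry over. Pictures are saved under pics/ and viewed, at most 10 in all, crops included, and the job is handed in when it is done.

Besides the shell and the picture viewer there is one more tool, called after "Request:" as name([rows], argument=value, ...), one row to a line, values as JSON. step_arm: Moves the arm, as the interface text tells. Its arguments: {"type":"object","properties":{"steps":{"type":"array"},"force":{"type":"number"}},"required":["steps"]}

```bash
mkdir -p pics; ls; python3 - <<'E'
from rig import arm
import cv2
for n in("scene","top"):
    cv2.imwrite(f"pics/{n}0.png",arm.get_image(n)[:,:,::-1]); print(n,arm.calibration(n))
print(arm.get_state())
E
```

```text
pics
scene {'camera_matrix': array([[474.20182271,   0.        , 326.10132896],
       [  0.        , 474.20182271, 245.55202994],
       [  0.        ,   0.        ,   1.        ]]), 'origin': array([1094.65367558,  375.90979608, 1150.01982089]), 'attitude': array([ 0.551438  , -0.00368821,  2.205364  ])}
top {'camera_matrix': array([[455.72914656,   0.        , 319.30406716],
       [  0.        , 455.72914656, 234.36279422],
       [  0.        ,   0.        ,   1.        ]]), 'origin': array([ 457.6200921 ,  -19.22290577, 1123.15318032]), 'attitude': array([ 0.08382108, -0.00460634, -1.55223264])}
{'t': 0.1, 'joint_positions': array([ 1.15658508e+00,  2.77066263e-01, -2.77637975e-02,  1.26801147e+00,
        1.18215517e-05,  1.46739916e+00]), 'qvel': array([ 0.00038709, -0.002133  ,  0.0015007 , -0.00068887, -0.00171966,
        0.00021205]), 'effort': array([ 8.58969524e-04, -4.46707892e+01,  2.96129179e+01,  8.44141381e-03,
       -3.96075313e-05,  5.34729509e-06]), 'tcp_pos': array([190.85951918, 594.3894702 , 230.25628583]), 'eef_rot': array([-3.13955959e+00, -2.22850160e-04,  2.83077833e+00]), 'force': array([-0.07880674, -0.52556683, -0.31255968]), 'torque': array([ 0.00419753, -0.02516395, -0.01658597]), 'grasp_force': 0.0, 'gripper_width': 0.9989815574902398}
```

View pics/scene0.png

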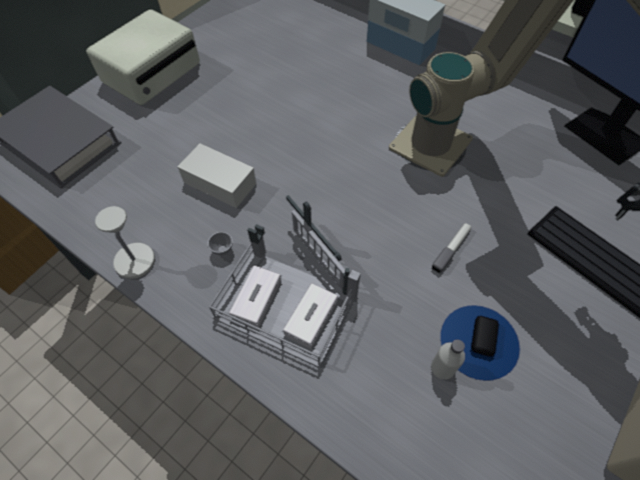

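View pics/top0.png

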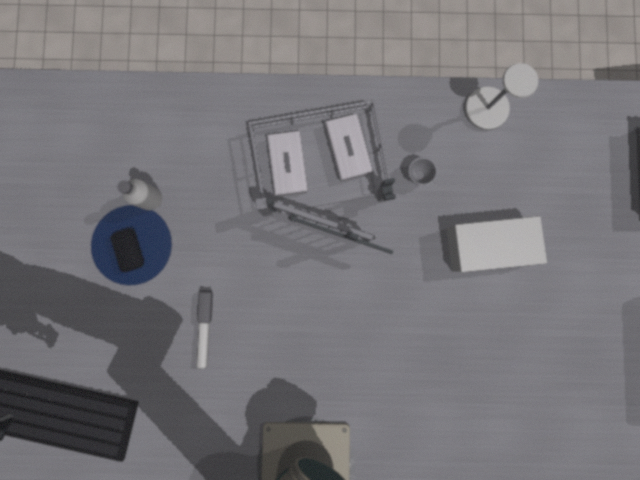

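The scene view shows the rack around (285,310), the hinge post at (352,285), the latch tab at (307,212) and the catch at (257,238). The top view shows the hinge at about (268,203), the bar end at (391,251) and the catch at (387,188). I'll enlarge both.

```bash
python3 - <<'E'
import cv2,numpy as np
a=cv2.imread("pics/scene0.png")[185:310,200:370]; b=cv2.imread("pics/top0.png")[90:265,235:405]
f=lambda i,s:cv2.convertScaleAbs(cv2.resize(i,None,fx=s,fy=s,interpolation=cv2.INTER_CUBIC),alpha=1.5)
cv2.imwrite("pics/c1.png",f(a,4.5)); cv2.imwrite("pics/c2.png",f(b[85:],4.5))
E
cat > h.py <<'E'
import numpy as np
from scipy.spatial.transform import Rotation as R
from rig import arm
def ray(n,p):
    c=arm.calibration(n);d=np.linalg.inv(c["camera_matrix"])@[p[0],p[1],1]
    return c["origin"],R.from_euler("xyz",c["attitude"]).apply([d[0],-d[1],-d[2]])
def onz(n,p,z):
    o,d=ray(n,p);return o+d*(z-o[2])/d[2]
def tri(p,q):
    o1,d1=ray("scene",p);o2,d2=ray("top",q)
    s=np.linalg.lstsq(np.c_[d1,-d2],o2-o1,rcond=None)[0];a,b=o1+s[0]*d1,o2+s[1]*d2
    return (a+b)/2,np.linalg.norm(a-b)
def pix(n,X):
    c=arm.calibration(n);v=R.from_euler("xyz",c["attitude"]).inv().apply(np.array(X)-c["origin"])
    u=c["camera_matrix"]@[v[0],-v[1],-v[2]];return u[:2]/u[2]
E
```

```text
(no output)
```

View pics/c1.png

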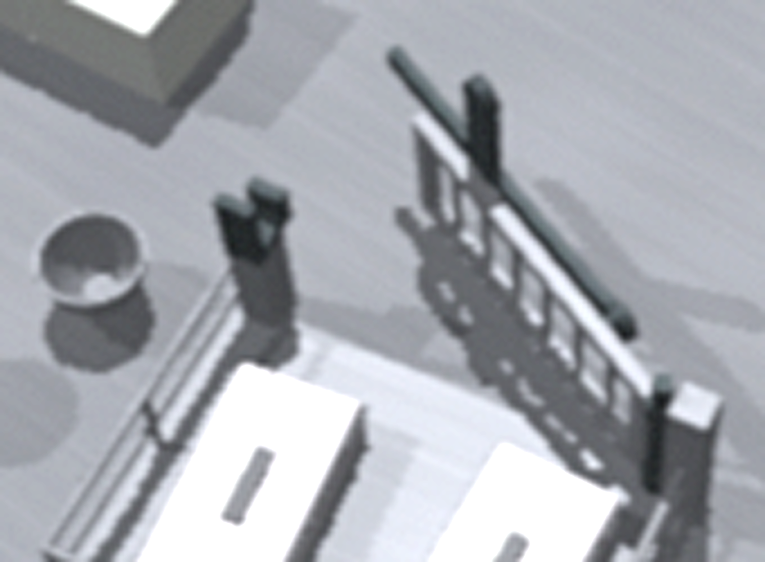

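View pics/c2.png

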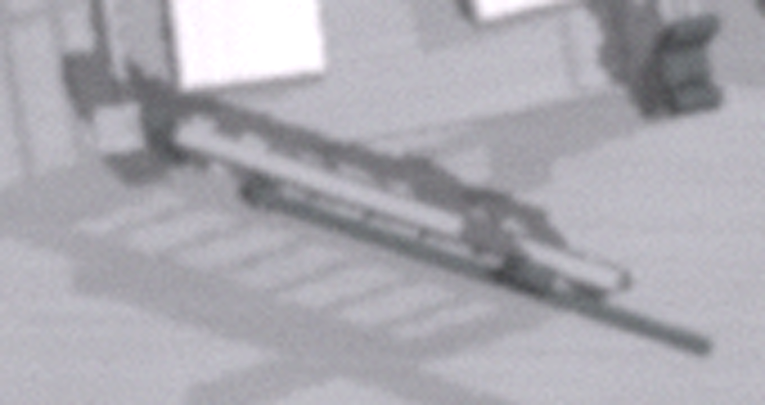

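```bash
python3 - <<'E'
from h import *
S=lambda u,v:((u+.5)/4.5+199.5,(v+.5)/4.5+184.5)
T=lambda u,v:((u+.5)/4.5+234.5,(v+.5)/4.5+174.5)
P={}
for k,s,t in [("bar tip",(396,50),(708,348)),("bar pivot end",(625,318),(250,193)),("tab top",(481,82),(525,265)),("post",(692,403),(117,128)),("pin",(662,382),(155,105)),("stop",(236,203),(690,27)),("lip",(270,190),(695,99)),("gate end",(417,117),(625,275))]:
    P[k],e=tri(S(*s),T(*t)); print(k,P[k].round(1),"gap",round(e,1))
d=P["bar tip"]-P["bar pivot end"];print("bar dir",np.arctan2(d[1],d[0]),np.linalg.norm(d[:2]))
for a,n,p,z in [("tip","scene",S(396,50),104),("tip","top",T(708,348),104),("tab","scene",S(481,82),178),("tab","top",T(525,265),178),("pin","scene",S(662,382),134),("post","scene",S(692,403),124),("post","top",T(117,128),124),("stop","scene",S(236,203),135),("stop","top",T(690,27),135),("lip","scene",S(270,190),108),("lip","top",T(695,99),108)]:
    print(a,n,onz(n,p,z).round(1))
E
```

```text
bar tip [ 506.7 -185.3  102.6] gap 1.2
bar pivot end [580.3  42.7 108.1] gap 2.3
tab top [540.1 -88.8 182.4] gap 1.2
post [609.5 108.  122.7] gap 2.3
pin [617.4  89.9 138.8] gap 2.4
stop [ 663.1 -172.1  133.3] gap 1.9
lip [ 632.1 -178.6  104. ] gap 0.3
gate end [ 541.4 -142.2  106.9] gap 3.4
bar dir -1.8830733569719598 239.63595028686277
tip scene [ 507.2 -184.   104. ]
tip top [ 506.9 -185.6  104. ]
tab scene [537.8 -91.5 178. ]
tab top [540.2 -88.6 178. ]
pin scene [614.5  89.6 134. ]
post scene [610.7 107.4 124. ]
post top [608.7 108.8 124. ]
stop scene [ 664.2 -172.1  135. ]
stop top [ 662.2 -171.   135. ]
lip scene [ 633.9 -176.6  108. ]
lip top [ 631.3 -177.8  108. ]
```

The measured heights and sizes match the text: hinge about (613, 90.5), gate direction −1.883 rad, bar level, tab at (538.5, −90), shut direction about −1.38 rad (gate about 0.50 rad open). I'll write a helper for the move numbers and go above the tab.

```bash
cat >> h.py <<'E'
H=np.array([613.,90.5])
def pose(ang,phi=0,dz=0,H=H):
    "TCP position and rotation with the tab gripped; ang = world direction of gate, phi = bar angle"
    g=np.array([np.cos(ang),np.sin(ang),0]);n=np.array([g[1],-g[0],0])
    a=60+135*np.cos(phi)-48*np.sin(phi);z=100+135*np.sin(phi)+48*np.cos(phi)
    Rt=R.from_rotvec(phi*n)*R.from_euler("xyz",[np.pi,0,ang+np.pi])
    return np.r_[H,0]+a*g+16*n+[0,0,z+dz]+19*Rt.apply([0,0,1]),Rt
def move(p,Rt,s=None):
    s=s or arm.get_state();R0=R.from_euler("xyz",s["eef_rot"])
    return np.r_[R0.inv().apply(p-s["tcp_pos"])/10,np.degrees((R0.inv()*Rt).as_rotvec())].round(2)
E
python3 - <<'E'
from h import *
p,r=pose(-1.883,0,100);print(p,r.as_euler("xyz"),move(p,r))
E
```

```text
[537.87793329 -90.15900225 229.        ] [3.14159265 0.         1.25859265] [-5.397e+01 -5.456e+01  2.200e-01 -1.000e-01  8.000e-02  9.008e+01]
```

Request:
step_arm([
  [[5, -54, -54.5, 0, 0, 0, 90], [5, -54, -54.5, 0, 0, 0, 90], [5, -54, -54.5, 0, 0, 0, 90], [5, -54, -54.5, 0, 0, 0, 90], [5, -54, -54.5, 0, 0, 0, 90]],
])

```text
t: 0.72
tcp_pos: [333.0, 314.5, 231.0]
eef_rot: [-3.142, 0.0, 1.888]
force: [1.2, 1.4, -0.5]
gripper_width: 0.582
grasp_force: 0.0
```

```bash
python3 - <<'E'
from h import *
p,r=pose(-1.883,0,100);print(move(p,r))
E
```

```text
[-4.484e+01  6.860e+00  2.100e-01  0.000e+00  1.000e-02  3.604e+01]
```

Request:
step_arm([
  [[5, -44.5, 6.5, 0, 0, 0, 36], [5, -44.5, 6.5, 0, 0, 0, 36], [5, -44.5, 6.5, 0, 0, 0, 36], [5, -44.5, 6.5, 0, 0, 0, 36], [5, -44.5, 6.5, 0, 0, 0, 36]],
])

```text
t: 1.35
tcp_pos: [473.8, 35.5, 231.1]
eef_rot: [-3.142, -0.0, 1.264]
force: [0.9, 1.0, -0.6]
gripper_width: 0.585
grasp_force: 0.0
```

```bash
python3 - <<'E'
from h import *
p,r=pose(-1.883,0,100);print(move(p,r))
E
```

```text
[-10.05   9.9    0.21  -0.    -0.02   0.33]
```

Request:
step_arm([
  [[5, -9.9, 9.7, 0, 0, 0, 0.3], [5, -9.9, 9.7, 0, 0, 0, 0.3], [5, -9.9, 9.7, 0, 0, 0, 0.3], [5, -9.9, 9.7, 0, 0, 0, 0.3], [5, -9.9, 9.7, 0, 0, 0, 0.3]],
])

```text
t: 1.98
tcp_pos: [535.2, -84.8, 231.0]
eef_rot: [-3.14, -0.0, 1.261]
force: [0.5, -0.5, -0.8]
gripper_width: 0.583
grasp_force: 0.0
```

```bash
python3 - <<'E'
from h import *
import cv2
print(arm.get_state()["tcp_pos"])
s=arm.get_image("scene")[:,:,::-1];t=arm.get_image("top")[:,:,::-1]
f=lambda i:cv2.convertScaleAbs(cv2.resize(i,None,fx=3,fy=3,interpolation=cv2.INTER_CUBIC),alpha=1.5)
cv2.imwrite("pics/d.png",np.hstack([f(s[160:310,240:370]),f(t[140:290,270:400])]))
print(move(*pose(-1.883,0,100)),move(*pose(-1.883,0,0)))
E
```

```text
[535.19241042 -84.7575935  230.98865286]
[-0.46  0.4   0.23 -0.04 -0.01  0.18] [-4.600e-01  4.100e-01  1.023e+01 -4.000e-02 -1.000e-02  1.800e-01]
```

View pics/d.png

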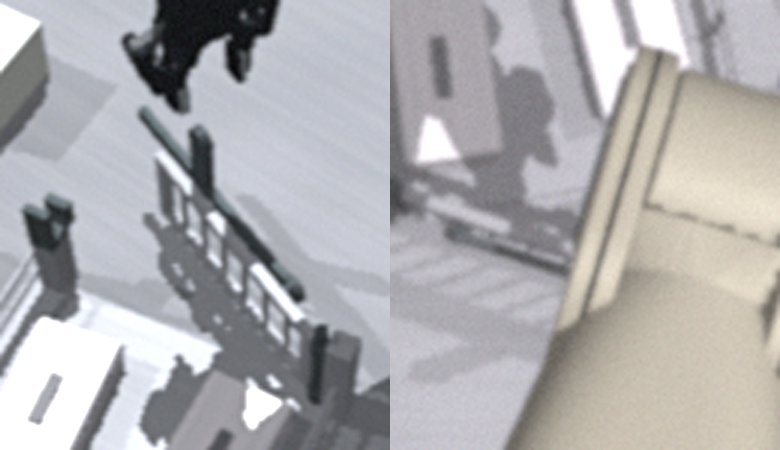

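The scene view (left) shows the fingertips straddling the line of the tab, at crop (180,105) and (238,75). The tab top is at (202,130) just below, nothing has shifted, and the arm hides the top view. I'll descend.

Request:
step_arm([
  [[5, -0.46, 0.4, 0.2, 0, 0, 0.2], [5, -0.46, 0.4, 3, 0, 0, 0.2], [5, -0.46, 0.4, 6, 0, 0, 0.2], [5, -0.46, 0.4, 8.5, 0, 0, 0.2], [5, -0.46, 0.4, 10.2, 0, 0, 0.2]],
])

```text
t: 2.7
tcp_pos: [538.0, -91.3, 128.0]
eef_rot: [-3.14, 0.0, 1.257]
force: [-0.3, 0.2, 0.7]
gripper_width: 0.584
grasp_force: 0.0
```

Request:
step_arm([
  [[3, 0, 0, 0, 0, 0, 0], [3, 0, 0, 0, 0, 0, 0], [3, 0, 0, 0, 0, 0, 0], [3, 0, 0, 0, 0, 0, 0]],
])

```text
t: 3.2
tcp_pos: [539.3, -92.0, 130.2]
eef_rot: [3.14, -0.0, 1.256]
force: [-0.3, 1.5, -0.0]
gripper_width: 0.35
grasp_force: 0.0
```

```bash
python3 - <<'E'
from h import *
import cv2
s=arm.get_image("scene")[:,:,::-1]
cv2.imwrite("pics/e.png",cv2.convertScaleAbs(cv2.resize(s[175:275,240:370],None,fx=5,fy=5,interpolation=cv2.INTER_CUBIC),alpha=1.5))
print(move(*pose(-1.883,0,0)),arm.get_state()["force"])
E
```

```text
[ 0.13 -0.17  0.1   0.08 -0.   -0.14] [ 0.05340932  0.74347344 -0.1222869 ]
```

View pics/e.png

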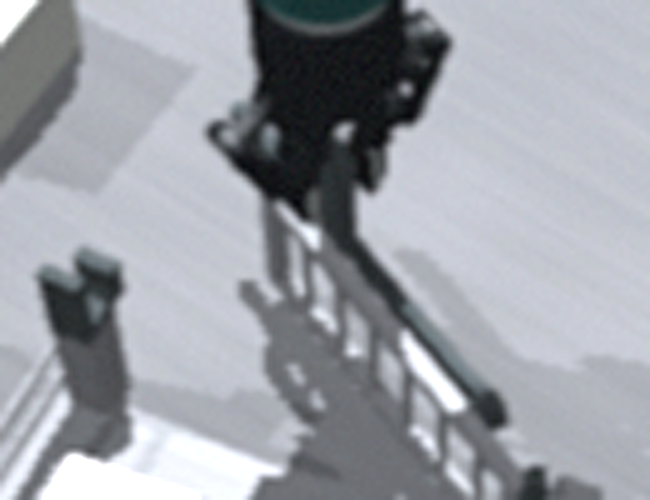

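The tab at crop (335,190) stands between the fingers, clear on both sides. I'll centre and close.

Request:
step_arm([
  [[3, 0.13, -0.17, 0.1, 0, 0, 0], [0, 0.13, -0.17, 0.1, 0, 0, 0], [0, 0.13, -0.17, 0.1, 0, 0, 0], [0, 0.13, -0.17, 0.1, 0, 0, 0], [0, 0.13, -0.17, 0.1, 0, 0, 0]],
], force=50)

```text
t: 3.88
tcp_pos: [537.7, -90.0, 128.4]
eef_rot: [3.141, -0.0, 1.256]
force: [1.1, 0.6, -0.2]
gripper_width: 0.11
grasp_force: 49.0
```

```bash
python3 - <<'E'
from h import *
s=arm.get_state();print(s["force"],s["torque"],s["grasp_force"],s["gripper_width"]*85,move(*pose(-1.883,0,0)))
p0=pose(-1.883,0)
# moves relative to nominal tab pose
R0=p0[1]
def rel(a,f):
    p,r=pose(a,f);return np.r_[R0.inv().apply(p-p0[0])/10,np.degrees((R0.inv()*r).as_rotvec())].round(2).tolist()
for f in(.06,.12,.18):print("lift",rel(-1.883,f))
E
```

```text
[ 1.07277358  0.58092506 -0.16853814] [ 0.06405198 -0.22560107 -0.28281867] 49.01749134063721 9.37500448300253 [-0.01  0.02 -0.06  0.04 -0.02 -0.15]
lift [0.2, -0.0, -0.8, -0.0, -3.44, -0.0]
lift [0.44, -0.0, -1.6, -0.0, -6.88, -0.0]
lift [0.74, -0.0, -2.37, -0.0, -10.31, -0.0]
```

Request:
step_arm([
  [[0, 0.1, 0, -0.4, 0, -1.7, 0], [0, 0.2, 0, -0.8, 0, -3.4, 0], [0, 0.32, 0, -1.2, 0, -5.2, 0], [0, 0.44, 0, -1.6, 0, -6.9, 0], [0, 0.74, 0, -2.37, 0, -10.3, 0]],
])

```text
t: 4.5
tcp_pos: [539.6, -82.8, 152.1]
eef_rot: [3.142, 0.182, 1.256]
force: [2.8, 0.8, -3.0]
gripper_width: 0.115
grasp_force: 48.9
```

Request:
step_arm([
  [[0, 0, 0, 0, 0, 0, 0], [0, 0, 0, 0, 0, 0, 0]],
])

```text
t: 4.75
tcp_pos: [539.7, -83.0, 151.8]
eef_rot: [3.142, 0.18, 1.256]
force: [2.3, -1.7, -2.3]
gripper_width: 0.111
grasp_force: 49.3
```

```bash
python3 - <<'E'
from h import *
s=arm.get_state();print(s["force"],s["torque"],s["grasp_force"],s["gripper_width"]*85,move(*pose(-1.883,0.18)))
for a in(-1.833,-1.783,-1.733,-1.683,-1.633):print(a,move(*pose(a,.18),s).tolist())
E
```

```text
[ 2.30825371 -1.71599879 -2.3091635 ] [-0.03580015 -0.36947609 -0.31800112] 49.32246387004852 9.4562585995255 [-0.02  0.04 -0.08 -0.02 -0.02 -0.13]
-1.833 [-0.07, 0.98, -0.07, -0.53, -0.02, -2.95]
-1.783 [-0.08, 1.93, -0.07, -1.04, -0.02, -5.76]
-1.733 [-0.04, 2.87, -0.08, -1.56, -0.02, -8.58]
-1.683 [0.05, 3.8, -0.1, -2.07, -0.02, -11.4]
-1.633 [0.18, 4.74, -0.12, -2.58, -0.02, -14.22]
```

Request:
step_arm([
  [[0, -0.07, 0.98, -0.05, -0.5, 0, -2.9], [0, -0.08, 1.93, -0.05, -1.0, 0, -5.8], [0, -0.04, 2.87, -0.05, -1.6, 0, -8.6], [0, 0.05, 3.8, -0.07, -2.1, 0, -11.4], [0, 0.18, 4.74, -0.1, -2.6, 0, -14.2]],
])

```text
t: 5.38
tcp_pos: [584.9, -96.0, 151.9]
eef_rot: [-3.141, 0.179, 1.509]
force: [1.9, -0.3, -3.6]
gripper_width: 0.115
grasp_force: 49.3
```

```bash
python3 - <<'E'
from h import *
s=arm.get_state();print(s["force"],s["torque"],s["grasp_force"],s["gripper_width"]*85)
for a in(-1.633,-1.583,-1.533,-1.483,-1.453,-1.423,-1.403,-1.381):print(a,move(*pose(a,.18),s).tolist())
E
```

```text
[ 1.86246888 -0.28435584 -3.64948087] [ 0.06315144 -0.3268349  -0.32601086] 49.276694655418396 9.786022119334607
-1.633 [0.01, 0.05, -0.08, -0.05, -0.07, 0.03]
-1.583 [-0.04, 0.99, -0.07, -0.56, -0.07, -2.79]
-1.533 [-0.05, 1.93, -0.07, -1.07, -0.08, -5.61]
-1.483 [-0.01, 2.87, -0.08, -1.58, -0.08, -8.43]
-1.453 [0.03, 3.43, -0.09, -1.89, -0.08, -10.12]
-1.423 [0.09, 3.99, -0.1, -2.2, -0.08, -11.81]
-1.403 [0.14, 4.37, -0.11, -2.4, -0.08, -12.94]
-1.381 [0.2, 4.77, -0.12, -2.62, -0.08, -14.18]
```

Request:
step_arm([
  [[0, -0.04, 0.97, -0.05, -0.5, 0, -2.8], [0, -0.05, 1.9, -0.05, -1.0, 0, -5.6], [0, -0.01, 2.87, -0.05, -1.6, 0, -8.4], [0, 0.03, 3.43, -0.07, -1.9, 0, -10.1], [0, 0.09, 3.99, -0.08, -2.2, 0, -11.8]],
])

```text
t: 6.0
tcp_pos: [624.5, -97.7, 152.5]
eef_rot: [-3.141, 0.18, 1.719]
force: [1.0, -1.8, -4.2]
gripper_width: 0.109
grasp_force: 48.7
```

```bash
python3 - <<'E'
from h import *
import cv2
s=arm.get_state();print(s["force"],s["torque"],s["grasp_force"],s["gripper_width"]*85)
for a in(-1.423,-1.403,-1.393,-1.381,-1.371,-1.361):print(a,move(*pose(a,.18),s).tolist())
i=arm.get_image("scene")[:,:,::-1]
cv2.imwrite("pics/f.png",cv2.convertScaleAbs(cv2.resize(i[195:295,240:370],None,fx=5,fy=5,interpolation=cv2.INTER_CUBIC),alpha=1.5))
E
```

```text
[ 1.01092122 -1.7938283  -4.1601264 ] [-0.41693585 -0.14713259 -0.15741631] 48.72322976589203 9.230110328792177
-1.423 [0.01, 0.03, -0.02, -0.05, -0.0, 0.01]
-1.403 [-0.02, 0.41, -0.02, -0.25, -0.0, -1.12]
-1.393 [-0.03, 0.6, -0.01, -0.36, -0.0, -1.68]
-1.381 [-0.04, 0.82, -0.01, -0.48, -0.0, -2.36]
-1.371 [-0.04, 1.01, -0.01, -0.58, -0.0, -2.92]
-1.361 [-0.05, 1.2, -0.01, -0.68, -0.0, -3.48]
```

View pics/f.png

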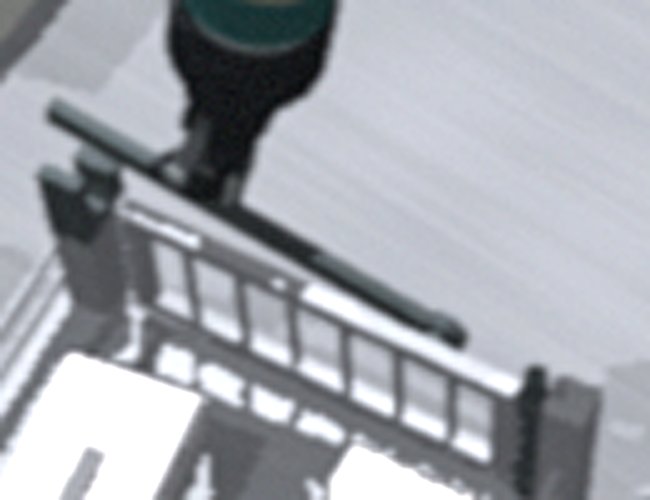

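The bar is raised, its free end at crop (60,108) above the lip at (98,160), and the gate is nearly shut. I'll continue slowly until it meets the stop.

Request:
step_arm([
  [[0, -0.01, 0.2, 0, -0.1, 0, -0.6], [0, -0.02, 0.41, 0, -0.2, 0, -1.1], [0, -0.03, 0.6, 0, -0.3, 0, -1.7], [0, -0.04, 0.82, 0, -0.5, 0, -2.4], [0, -0.04, 0.82, 0, -0.5, 0, -2.4]],
])

```text
t: 6.68
tcp_pos: [633.4, -96.4, 153.4]
eef_rot: [3.139, 0.18, 1.761]
force: [-0.3, -2.2, -5.5]
gripper_width: 0.109
grasp_force: 48.7
```

```bash
python3 - <<'E'
from h import *
s=arm.get_state();print(s["force"],s["torque"],s["gripper_width"]*85)
for a in(-1.381,-1.371,-1.361,-1.351):print(a,move(*pose(a,.18),s).tolist())
E
```

```text
[-0.32302122 -2.24943629 -5.52639115] [-0.67907526  0.07701285  0.12454146] 9.30395218188453
-1.381 [-0.01, -0.08, 0.07, 0.13, 0.0, 0.0]
-1.371 [-0.03, 0.11, 0.08, 0.03, 0.0, -0.56]
-1.361 [-0.04, 0.29, 0.08, -0.08, 0.0, -1.12]
-1.351 [-0.05, 0.48, 0.08, -0.18, 0.0, -1.69]
```

Request:
step_arm([
  [[0, -0.01, 0.1, 0.02, 0, 0, -0.3], [0, -0.02, 0.2, 0.03, 0, 0, -0.5], [0, -0.02, 0.2, 0.03, 0, 0, -0.5]],
])

```text
t: 7.05
tcp_pos: [634.6, -96.4, 153.0]
eef_rot: [-3.141, 0.18, 1.769]
force: [-2.7, -3.5, -2.4]
gripper_width: 0.112
grasp_force: 49.1
```

Request:
step_arm([
  [[0, -0.01, 0.1, 0, 0, 0, -0.3], [0, -0.02, 0.2, 0, 0, 0, -0.5], [0, -0.02, 0.2, 0, 0, 0, -0.5]],
])

```text
t: 7.42
tcp_pos: [634.7, -96.6, 152.6]
eef_rot: [-3.136, 0.18, 1.776]
force: [-8.8, -5.3, -1.3]
gripper_width: 0.109
grasp_force: 49.5
```

```bash
python3 - <<'E'
from h import *
s=arm.get_state();print(s["force"],s["torque"],s["gripper_width"]*85,move(*pose(-1.371,.18),s).tolist())
E
```

```text
[-8.75550389 -5.33264778 -1.31708207] [-0.69505189  1.10542202 -0.64132822] 9.235542038775323 [0.01, -0.01, -0.01, -0.29, -0.02, 0.32]
```

The contact force rose to −9 N in x with no further travel, so the gate is home at −1.371 rad. Now I'll lower the bar with a light push held.

```bash
python3 - <<'E'
from h import *
p0,R0=pose(-1.371,.18)
for f in(.14,.10,.06,.03):
    p,r=pose(-1.371,f);print(f,np.r_[R0.inv().apply(p-p0)/10,np.degrees((R0.inv()*r).as_rotvec())].round(2).tolist())
E
```

```text
0.14 [-0.11, 0.0, 0.54, 0.0, 2.29, 0.0]
0.1 [-0.19, -0.0, 1.09, 0.0, 4.58, 0.0]
0.06 [-0.25, 0.0, 1.64, 0.0, 6.88, -0.0]
0.03 [-0.28, -0.0, 2.05, 0.0, 8.59, 0.0]
```

Request:
step_arm([
  [[0, -0.11, -0.05, 0.54, 0, 2.3, 0.2], [0, -0.19, -0.05, 1.09, 0, 4.6, 0.2], [0, -0.25, -0.05, 1.64, 0, 6.9, 0.2], [0, -0.28, -0.05, 2.05, 0, 8.6, 0.2], [0, -0.28, -0.05, 2.05, 0, 8.6, 0.2]],
])

```text
t: 8.05
tcp_pos: [635.9, -103.0, 133.1]
eef_rot: [-3.137, 0.028, 1.772]
force: [-8.9, -3.6, -0.1]
gripper_width: 0.114
grasp_force: 49.7
```

```bash
python3 - <<'E'
from h import *
import cv2
s=arm.get_state();print(s["force"],s["torque"],move(*pose(-1.371,.03),s).tolist(),move(*pose(-1.371,0),s).tolist())
i=arm.get_image("scene")[:,:,::-1]
cv2.imwrite("pics/g.png",cv2.convertScaleAbs(cv2.resize(i[195:295,240:370],None,fx=5,fy=5,interpolation=cv2.INTER_CUBIC),alpha=1.5))
E
```

```text
[-8.87520377 -3.63885725 -0.09116314] [-0.53167833  1.25621963 -0.14833839] [0.01, -0.01, 0.0, -0.27, -0.12, 0.1] [-0.07, -0.01, 0.41, -0.27, 1.6, 0.09]
```

View pics/g.png

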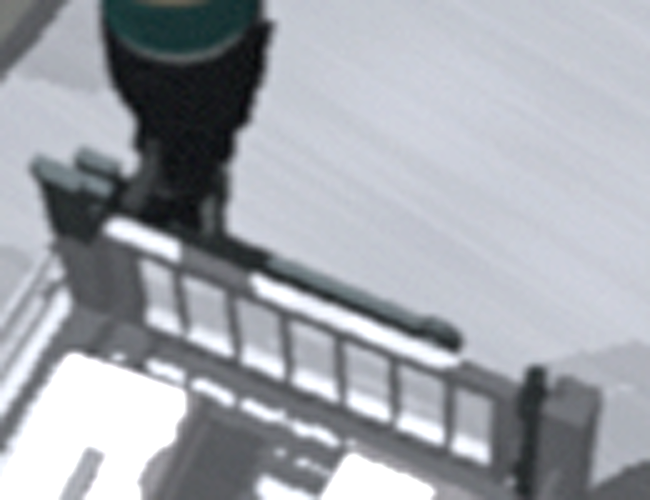

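The bar lies between the stop plate (50,170) and the lip (98,165). I'll lower the last bit, release and rise straight up.

Request:
step_arm([
  [[0, -0.04, 0, 0.2, 0, 0.8, 0], [0, -0.07, 0, 0.38, 0, 1.6, 0], [4, -0.07, 0, 0.3, 0, 1.6, 0], [4, -0.07, 0, 0.3, 0, 1.6, 0], [4, -0.07, 0, 0.3, 0, 1.6, 0]],
])

```text
t: 8.72
tcp_pos: [639.7, -102.8, 131.6]
eef_rot: [3.139, 0.002, 1.775]
force: [-0.4, -0.4, 0.1]
gripper_width: 0.471
grasp_force: 0.0
```

Request:
step_arm([
  [[4, 0, 0, 0, 0, 0, 0], [4, 0, 0, -2, 0, 0, 0], [4, 0, 0, -5, 0, 0, 0], [4, 0, 0, -9, 0, 0, 0], [4, 0, 0, -13, 0, 0, 0]],
])

```text
t: 9.35
tcp_pos: [638.3, -102.7, 261.6]
eef_rot: [-3.141, 0.002, 1.774]
force: [0.9, -0.9, -0.5]
gripper_width: 0.463
grasp_force: 0.0
```

Request:
step_arm([
  [[4, -5, -5, -4, 0, 0, 0], [4, -10, -10, -4, 0, 0, 0], [4, -10, -20, -4, 0, 0, 0], [4, -10, -25, -4, 0, 0, 0], [4, -10, -25, -4, 0, 0, 0]],
])

```text
t: 9.98
tcp_pos: [411.6, -251.6, 301.1]
eef_rot: [-3.141, 0.002, 1.773]
force: [-0.6, -1.2, 0.3]
gripper_width: 0.466
grasp_force: 0.0
```

```bash
python3 - <<'E'
from h import *
import cv2
print(arm.get_state()["force"])
f=lambda i:cv2.convertScaleAbs(cv2.resize(i,None,fx=3,fy=3,interpolation=cv2.INTER_CUBIC),alpha=1.5)
s=arm.get_image("scene")[:,:,::-1];t=arm.get_image("top")[:,:,::-1]
cv2.imwrite("pics/k.png",np.hstack([f(s[185:335,235:365]),f(t[100:250,280:410])]))
E
```

```text
[-0.57078458 -1.2383364   0.25019896]
```

View pics/k.png

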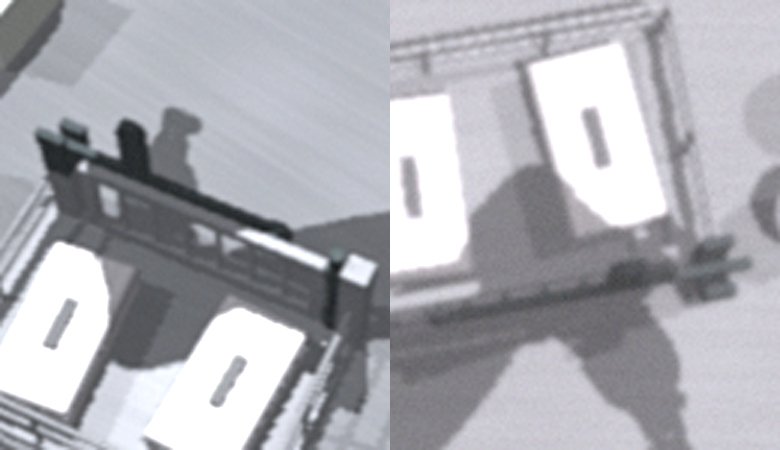

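The bar passes through the catch between the plates (top crop (710,268), end at (748,264)), level and gate shut, the cassettes and bowl in place. One numeric check, then I'll hand in.

```bash
python3 - <<'E'
from h import *
g=np.array([np.cos(-1.371),np.sin(-1.371)]);n=np.array([g[1],-g[0]])
e=H+295*g+16*n; m=onz("top",(280+358/3,100+264/3),106)
print(e,m); 
if np.linalg.norm(e-m[:2])<7: print(arm.finish_job())
E
```

```text
[ 655.86685311 -201.80708665] [ 651.75745097 -201.28190433  106.        ]
the job is handed in; nothing more can be done
None
```

The gate is shut against its stop and the latch bar lies level in the catch. The last pictures show the cassettes and bowl where they were; the other loose things were outside those crops and I did not recheck them. I handed the job in at about 10 s, with no result reported back.

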